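Dry-fit a lap joint in the bonding jig

ROBOT

A 6-joint arm with a two-finger parallel gripper is mounted at the origin on a cart in front of the work surface, level with it; the furniture and walls round the work are solid. World frame = base frame: x ahead of the robot, y to its left, z up, the work surface at z = 0. Lengths are in m, angles in degrees, forces in N, time in s.
With the tool pointing down it reaches from about 0.3 to 0.75 m from the base axis. Payload 8.5 kg.
Tool frame: the origin (TCP) lies midway between the tips of the shut fingers; the grasp point (between the pads) lies 19 mm behind it; z points along the fingers, y is the line along which they close (so a half turn about z gives the same grasp; the last joint's range is limited). The gripper opens to 85 mm and grips with 20 to 120 N. Pads are 22 mm wide; open, the fingers measure 114 mm over their backs; the gripper's body (76 mm by 85 mm) begins 54 mm behind the grasp point. The pads swing forward as they close: fully open they stand 13 mm farther back than shut.
Start: joints at [-79.888, 21.807, 74.336, -0, 83.858, -12.336], TCP at [0.21, -0.508, 0.231] pointing down, gripper open.
Joint ranges: [-178.18, 178.18], [-50.72, 133.34], [12.68, 142.11], [-81.47, 261.47], [9.98, 163.14], [-165.26, 165.26]. Speed limits (degrees/s): [136.94, 136.94, 180, 180, 180, 180].

INTERFACE

Orientations are given as a 3x3 rotation matrix whose columns are the frame's x, y, z axes.
In Python, from rig import env, viewer, recognise, pinpoint gives the robot as it stands.
- The arm moves only by the tool move_arm, never from a script. Its argument "plan" is text: rows parted by semicolons, each of 7 numbers parted by spaces: the shift along the tool's x, y, z in m, then the turn, a rotation vector about the tool's x, y, z in rad, then the finger opening in m, from 0 to 0.0854. A call has 1 to 12 rows; each row shifts and turns the commanded pose from where the row before left it, along the tool's axes as they then stand; what a row does not reach is not made up. A row lasts 1/8 s, in which the tool goes at most 62.5 mm and 10.7 degrees, less where a joint would pass 70% of its speed; a pose out of reach is approached as far as the arm can. A call is refused whole if a number of a shift passes 0.0625 or a number of a turn 0.188, either way. A call with a gripper value outside its range is refused whole. The fingers move at their own pace and stop on an object; "grip_force" is the grip in N (left out, the last holds). Time passes only in rows, so rows that do not move let the fingers close. It gives the time, the measured TCP pose, the force, the opening and the grip force at its end, in the units of the state.
- env.observe(): the state, without advancing time (a new reading comes with each control period).
- viewer.get_image(name): name is "scene" or "top" or "wrist"; returns (picture, depth): 400x640x3 uint8, red, green, blue; 400x640 float32, m along the optical axis (not along the pixel's ray), 0 where there is no reading.
- viewer.calibration(name): a dict with "fx", "fy", "cx", "cy" (pixels), "R" (3x3) and "t" (3): a world point X has camera coordinates R X + t. Camera axes: x right, y down, z forward; pixel columns grow to the right and rows downward; lengths in m; the calibration is good to about 2 mm. A picture is of the moment at which its call begins: read the wrist's pose just before it. calibration takes no time and is no camera call; for the wrist camera it gives the pose at the moment of the call.
- env.close_job(): hands the job in; it is judged then, once.
Trained networks look in the newest picture that a camera, given by its name, has taken for a name from the list of things; names that differ only in an ending like _2 or _b are one class to them, and where a whole thing is asked for, a point or a joint stands for the part that bears it (a point fixed in the world has none). Each returns a list of dicts, best first, with "conf" (0 to 1); they miss things now and then, are a little off and sometimes report something else, mostly with a low value. They report only what shows in the picture. A call takes as long as a camera call.
- recognise(camera, name): "extent" ([centre column, centre row, width, height] in pixels, round what is visible of it).
- pinpoint(camera, name): "pixel" ([column, row] in pixels: a listed point, or the origin of a listed thing).
The state is a dict: "time_s": time; "q": joint angles; "qvel": joint speeds; "joint_efforts": joint torques, N m; "position": TCP position; "tool_rot": TCP orientation; "ft_force": force on the tool from outside, world axes, zero at the start; "wrist_torque": the same for the moment, N m; "grip_width": finger opening in m; "gripper_force": force on a finger pad.
Only numpy, scipy, OpenCV 4.12 (cv2) and the standard library are available. Lean on these libraries where they do the work, as an engineer would, in place of code of your own. Each camera call takes 0.05 s, during which the arm holds its last target. There are 200 camera calls.

TASK

Dry-fit the lap joint in the bonding jig before the adhesive goes on: lay the aluminium plate flat on the bed, between the dowels and close up to the fixed stop, and lay the packer that is as thick as the plate close up to the sliding stop; then bridge the carbon strap level from the sliding stop, over the packer, onto the plate, and stand the steel weight upright on the middle of the overlap. Leave the sliding stop at its setting, and leave the thicker packer, the tape roll and the mixing cups where they are.

Things in the scene. Friction and masses are not known exactly. Their poses are not given: they have to be found in the camera images.
- jig: Fixed bonding jig, grey metal base 92 (x) by 250 (y) mm. Origin: under its centre; z up. Bed (30 mm wide steel strip along y, parts overhang it) at z 0.020; base top z 0.010. Fixed stop: light block, 50 mm wide, face at y +0.105, top z 0.036. Sliding stop: dark block at the -y end. 6 mm dowels at x +-0.026, y +0.020 and +0.092, tapered tips at z 0.040: 3 mm play each side of a part.
- stop_face (a point): Centre of the sliding stop's working face, at bed level (jig x 0, z 0.020, y between -0.075 and -0.090, set differently each time); axes parallel to the jig's, y along the bed to the fixed stop. The stop is dark steel with a brass thumb nut, 22 mm higher than the bed, held by friction. It has 6 mm dowels at x +-0.026, 7 mm before its face, tips 20 mm above the bed.
- plate: The aluminium plate, 40 mm (x) by 100 mm (y) by 8 mm thick, dull bare metal, loose on the side bench. Origin: centre of its underside; y along its length. Both ends are alike. To go on the bed close up to the fixed stop.
- packer_8: The right packer: brown phenolic board, 40 mm (x) by 64 mm (y) by 8 mm thick, as thick as the aluminium plate; the longer and thinner of the two brown packers. Origin: centre of its underside; y along its length. To go on the bed close up to the sliding stop.
- packer_14: The other packer: brown phenolic board, 40 mm (x) by 46 mm (y) by 14 mm thick, too thick for this joint. Origin: centre of its underside. Not to be used.
- strap: The carbon strap: a stiff black laminate strip with fine lines along it, 40 mm (x) by 135 mm (y) by 8 mm thick. Origin: centre of its underside; y along its length. Both ends are alike. To lie on top of packer and plate, one end close up to the sliding stop; its other end then laps over the plate by about 40 to 55 mm, as the stop is set.
- weight: The steel weight: a round foot 34 mm in diameter and 20 mm high, with an upright round stem 16 mm in diameter on it, 50 mm high in all, 0.19 kg. Origin: centre of its underside; z up. Picked up by the stem.
- tape_roll: Bystander: white roll of release tape lying flat behind the jig, 68 mm in diameter, 19 mm high. Origin: centre of its underside. Leave alone.
- mix_cup: Bystander: white mixing cup on the side bench behind the parts, the nearest of three to the robot, 57 mm in diameter, 52 mm high. Origin: centre of its underside. Leave alone.

How it is judged (in metres and radians):
At the end, for the whole second after the job is handed in: Plate and 8 mm packer flat on the bed, strap level on both; each within 7 mm and 0.15 rad of the centre line, end within 10 mm of its stop. Weight upright on the strap, within 10 mm of the centre line, foot over the nominal overlap to 8 mm. All released, at rest (x of plate in the frame of jig between -0.007 and 0.007 m and z of plate in the frame of jig between 0.0175 and 0.0225 m and angle between each of plate, packer_8, strap, weight's own z axis and vertical below 0.05 rad and angle between the y axis of each of plate, packer_8, strap and the y axis of jig, either way round below 0.15 rad and y of plate in the frame of jig between 0.045 and 0.057 m and x of packer_8 in the frame of jig between -0.007 and 0.007 m and z of packer_8 in the frame of jig between 0.0175 and 0.0225 m and y of packer_8 in the frame of stop_face between 0.03 and 0.042 m and x of strap in the frame of jig between -0.007 and 0.007 m and z of strap in the frame of jig between 0.0255 and 0.0305 m and y of strap in the frame of stop_face between 0.0655 and 0.0775 m and x of weight in the frame of jig between -0.01 and 0.01 m and z of weight in the frame of jig between 0.0335 and 0.0385 m and y of weight in the frame of jig above 0.014 m and y of weight in the frame of stop_face below 0.128 m and linear speed of each of plate, packer_8, strap, weight below 0.02 m/s); the robot touches nothing.
It fails at once if the sliding stop is pushed more than 4 mm off its setting (distance of stop_face from where it was at the start of the episode above 0.004 m).
It fails at once if the thicker packer is moved by more than 20 mm (distance of packer_14 from where it was at the start of the episode above 0.02 m).
It fails at once if the tape roll is moved by more than 20 mm (distance of tape_roll from where it was at the start of the episode above 0.02 m).
It fails at once if the mixing cup is moved by more than 20 mm or tipped (distance of mix_cup from where it was at the start of the episode above 0.02 m or angle between mix_cup's own z axis and vertical above 0.4 rad).
It also fails if it takes over 102 s, if anything falls off the work surface, if the arm or the gripper's body presses on something with over 40 N, if the wrist force passes 120 N, or if a joint passes its speed limit or range.

## Working session

There is one attempt and no reset: what is moved stays moved. The work goes in short steps, Python scripts to look and compute and a tool call to move; the robot and the scene stay as the last step left them, time stands still between calls to the robot, and variables do not carry over. Pictures are saved under pics/ and viewed, at most 14 in all, crops included, and the job is handed in when it is done.

Besides the shell and the picture viewer there is one more tool, called after "Call:" as name(argument=value, ...) on one line, values as JSON. move_arm: Moves the arm, as the interface text tells. Its arguments: {"type":"object","properties":{"plan":{"type":"string"},"grip_force":{"type":"number"}},"required":["plan"]}

```bash
ls; mkdir -p pics; cat > h.py <<'E'
import numpy as np, cv2
from rig import env, viewer, recognise, pinpoint
def snap(cam,fn=None):
    im,d=viewer.get_image(cam); c=viewer.calibration(cam)
    if fn: cv2.imwrite('pics/'+fn,im[:,:,::-1])
    return im,d,c
def cloud(d,c):
    v,u=np.mgrid[0:400,0:640]
    P=np.stack([(u-c['cx'])/c['fx']*d,(v-c['cy'])/c['fy']*d,d],-1)
    W=(P-np.array(c['t']))@np.array(c['R']); W[d==0]=np.nan
    return W
def ray(px,c,z):
    R=np.array(c['R']);t=np.array(c['t']);o=-R.T@t
    k=R.T@np.array([(px[0]-c['cx'])/c['fx'],(px[1]-c['cy'])/c['fy'],1]); return o+k*(z-o[2])/k[2]
E
python3 - <<'E'
from h import *
for n in ['top','scene']:
    im,d,c=snap(n,n+'0.png'); W=cloud(d,c); np.save(n+'W.npy',W); np.save(n+'I.npy',im)
    print(n,(-np.array(c['R']).T@np.array(c['t'])).round(3),c['fx'])
    for k in 'jig stop_face plate packer_8 packer_14 strap weight tape_roll mix_cup'.split():
        r=recognise(n,k)[:1]; p=pinpoint(n,k)[:1]
        print(k,[(np.round(a['extent']),round(a['conf'],2)) for a in r],[(np.round(a['pixel'],1),round(a['conf'],2),ray(a['pixel'],c,0.0).round(3)) for a in p])
print(env.observe()['time_s'])
E
```

```text
pics
top [ 0.484 -0.111  1.019] 389.486155719065
jig [(array([230., 228.,  36.,  97.]), 0.92)] [(array([229.5, 228.2]), 0.93, array([0.537, 0.133, 0.   ]))]
stop_face [(array([228., 193.,  29.,   9.]), 0.71)] [(array([224.8, 196.7]), 0.73, array([0.62 , 0.149, 0.   ]))]
plate [(array([371., 201.,  20.,  40.]), 0.95)] [(array([370.9, 202.2]), 0.96, array([ 0.61 , -0.237,  0.   ]))]
packer_8 [(array([415., 266.,  19.,  22.]), 0.52)] [(array([324.8, 193.8]), 0.7, array([ 0.631, -0.115,  0.   ]))]
packer_14 [(array([415., 266.,  19.,  22.]), 0.52)] [(array([324.8, 193.8]), 0.7, array([ 0.631, -0.115,  0.   ]))]
strap [(array([366., 266.,  20.,  51.]), 0.63)] [(array([364.2, 262.6]), 0.72, array([ 0.452, -0.219,  0.   ]))]
weight [(array([328., 264.,   9.,  16.]), 0.63)] [(array([329.4, 260.8]), 0.62, array([ 0.456, -0.129,  0.   ]))]
tape_roll [] [(array([239.1, 151.9]), 0.95, array([0.742, 0.116, 0.   ]))]
mix_cup [(array([356., 152.,  23.,  27.]), 0.92)] [(array([355. , 154.5]), 0.94, array([ 0.738, -0.195,  0.   ]))]
scene [0.027 0.7   0.486] 424.04424713392484
jig [(array([280., 274.
[... 263 characters left out ...]
.   ]))]
packer_8 [(array([315., 218.,  32.,   9.]), 0.62)] [(array([411. , 209.7]), 0.61, array([ 0.451, -0.342,  0.   ]))]
packer_14 [(array([315., 218.,  32.,   9.]), 0.62)] [(array([411. , 209.7]), 0.61, array([ 0.451, -0.342,  0.   ]))]
strap [(array([386., 220.,  39.,  18.]), 0.79)] [(array([390.5, 225.3]), 0.8, array([ 0.452, -0.217,  0.   ]))]
weight [(array([373., 231.,  18.,  23.]), 0.49)] [(array([367.6, 236.8]), 0.54, array([ 0.468, -0.126,  0.   ]))]
tape_roll [(array([218., 241.,  30.,  23.]), 0.78)] [(array([219.6, 243.7]), 0.74, array([0.736, 0.113, 0.   ]))]
mix_cup [(array([296., 192.,  18.,  20.]), 0.74)] [(array([298.3, 201.9]), 0.85, array([ 0.742, -0.199,  0.   ]))]
1.9
```

```bash
python3 - <<'E'
import cv2
a=cv2.imread('pics/top0.png')[130:330,190:450]; cv2.imwrite('pics/top0c.png',cv2.resize(a,None,fx=3,fy=3,interpolation=cv2.INTER_CUBIC))
E
```

```text
(no output)
```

View pics/top0c.png

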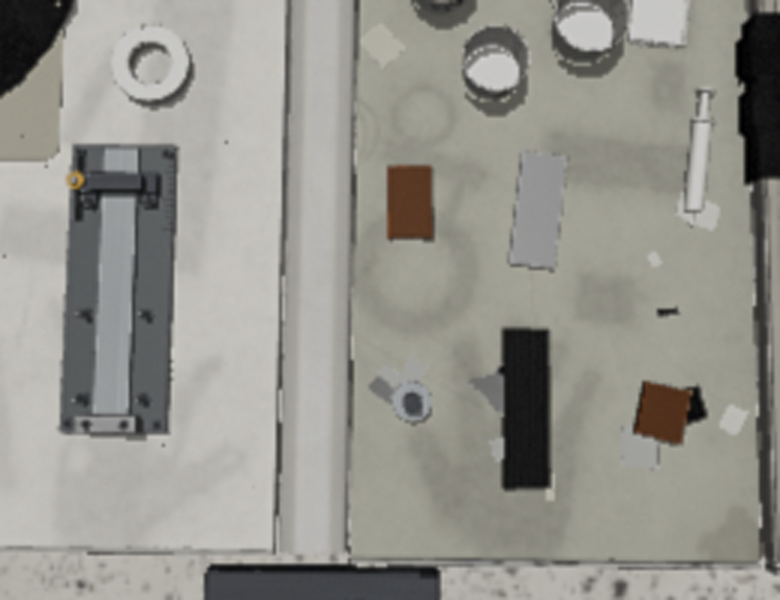

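View pics/scene0.png

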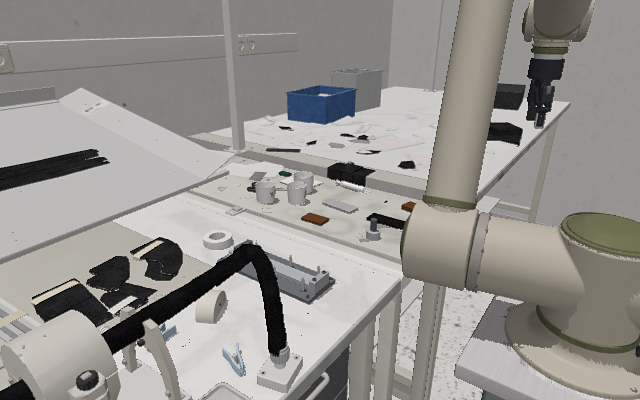

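Top view: the jig is at left, with the fixed stop nearest the robot (crop 108,425) and the sliding stop far (115,183). Packer_8 is at (410,202), plate (537,210), strap (526,408), weight (412,400) and packer_14 (662,412). Next I'll measure them from depth.

```bash
cat > m.py <<'E'
from h import *
def rect(W,mask):
    n,l,s,_=cv2.connectedComponentsWithStats(mask.astype(np.uint8)); i=1+np.argmax(s[1:,4]); P=W[l==i]; P=P[~np.isnan(P[:,0])]
    z=np.median(P[:,2]); (cx,cy),(w,h),a=cv2.minAreaRect((P[:,:2]*1000).astype(np.float32))
    b=cv2.boxPoints(((cx,cy),(w,h),a)); e=[b[1]-b[0],b[2]-b[1]]; e=max(e,key=lambda v:np.hypot(*v)); ang=np.degrees(np.arctan2(e[1],e[0]))
    ang=(ang+90)%180-90
    return np.round([cx,cy,w,h,ang,z*1000,P[:,0].mean()*1000,P[:,1].mean()*1000,len(P)],1)
E
python3 - <<'E'
from m import *
W=np.load('topW.npy'); 
def at(u,v): # crop px
    u,v=int(190+u/3),int(130+v/3); return W[v,u].round(4)
for n,p in dict(bench1=(470,300),bench2=(440,330),bench3=(450,500),benchm=(240,300),bar=(320,300),plate=(537,210),p8=(410,202),strap=(526,408),p14=(662,412),wt=(412,403),base=(150,280),bed=(115,260),fstop=(108,425),sstop=(115,183),cup=(495,70)).items(): print(n,at(*p))
zb=np.nanmedian(W[225:240,335:355,2])
for n,(u0,u1,v0,v1) in dict(plate=(355,382,178,222),p8=(316,337,182,213),strap=(354,376,236,296),p14=(398,424,252,282)).items():
    m=np.zeros((400,640),bool); m[v0:v1,u0:u1]=W[v0:v1,u0:u1,2]>zb+0.004
    print(n,rect(W,m))
m=np.zeros((400,640),bool); m[170:280,205:255]=W[170:280,205:255,2]>0.006; print('jig',rect(W,m))
for z0,z1 in ((.006,.014),(.017,.0225),(.03,.06)):
    mm=m&(W[:,:,2]>z0)&(W[:,:,2]<z1); print(z0,rect(W,mm))
m=np.zeros((400,640),bool); m[250:280,312:345]=W[250:280,312:345,2]>zb+0.006
print('wt',rect(W,m)); m&=W[:,:,2]>zb+.04;print('wtop',rect(W,m))
m=np.zeros((400,640),bool); m[:,345:]=0
X=W[...,:]
# hi obstacles map in workspace
for x in np.arange(.2,.9,.05): print(round(x,2),[int(1000*np.nanmax(np.append(W[(abs(W[:,:,0]-x)<.025)&(abs(W[:,:,1]-y)<.025)][:,2],-.1))) for y in np.arange(.4,-.5,-.05)])
E
```

```text
bench1 [ 0.5356 -0.1715  0.0047]
bench2 [ 0.5094 -0.1457  0.005 ]
bench3 [ 0.3677 -0.1567  0.0053]
benchm [0.5336 0.0267 0.0013]
bar [ 0.5342 -0.0414  0.0034]
plate [ 0.6136 -0.2304  0.0149]
p8 [ 0.6207 -0.1186  0.0114]
strap [ 0.4442 -0.2196  0.0143]
p14 [ 0.4432 -0.3329  0.0189]
wt [ 0.4495 -0.1223  0.0541]
base [0.5504 0.1039 0.0104]
bed [0.5675 0.1337 0.0192]
fstop [0.4287 0.1291 0.035 ]
sstop [0.6291 0.1303 0.0436]
cup [ 0.7401 -0.1946  0.0074]
plate [ 616.  -230.8   40.1  103.6   -7.    13.2  614.7 -230.4  574. ]
p8 [ 622.1 -120.    66.7   39.4    0.7   13.3  620.6 -118.6  366. ]
strap [ 444.6 -220.1  131.4   39.5    1.2   13.3  443.3 -220.2  803. ]
p14 [ 443.  -336.2   49.4   48.6   86.5   19.   442.9 -334.6  310. ]
jig [ 5.444e+02  1.319e+02  9.260e+01  2.500e+02 -1.000e-01  1.260e+01
  5.420e+02  1.302e+02  3.411e+03]
0.006 [ 545.1  101.5  251.3   47.3    4.4   10.4  541.3  101.3 1068. ]
0.017 [ 5.301e+02  1.318e+02  3.110e+01  1.898e+02 -1.000e-01  2.020e+01
  5.294e+02  1.318e+02  7.440e+02]
0.03 [630.9 131.7  13.   45.2 -89.2  42.  630.7 130.9 112. ]
wt [ 449.7 -122.7   3
[... 564 characters left out ...]
[137, 137, 179, 163, 14, 41, 43, 5, 5, 9, 58, 58, 17, 19, 23, 23, 40, 43]
0.5 [140, 140, 151, 153, 12, 42, 39, 5, 8, 8, 10, 9, 18, 17, 10, 11, 43, 43]
0.55 [21, 27, 41, 36, 13, 24, 24, 5, 5, 10, 10, 10, 16, 17, 11, 11, 41, 42]
0.6 [17, 20, 31, 25, 13, 44, 40, 6, 5, 9, 18, 17, 18, 18, 9, 26, 41, 43]
0.65 [15, 23, 24, 6, 25, 49, 44, 6, 5, 9, 17, 16, 18, 19, 9, 28, 47, 47]
0.7 [16, 16, 12, 15, 7, 21, 24, 4, 5, 7, 9, 56, 59, 11, 10, 28, 52, 70]
0.75 [156, 157, 156, 155, 155, 154, 154, 179, 6, 9, 11, 58, 61, 61, 61, 13, 53, 53]
0.8 [167, 166, 166, 164, 163, 164, 171, 190, 189, 19, 57, 58, 11, 64, 63, 16, 45, 47]
0.85 [177, 177, 176, 177, 174, 177, 182, 202, 12, 17, 57, 57, 16, 15, 15, 15, 40, 41]
```

```bash
python3 - <<'E'
from h import *
s=env.observe(); print(np.round(s['tool_rot'],3),s['position'],s['grip_width'])
c=viewer.calibration('wrist'); R=np.array(c['R']);print((-R.T@c['t']).round(3),R.round(2),c['fx'])
E
```

```text
[[ 0.924  0.382  0.   ]
 [ 0.382 -0.924  0.   ]
 [ 0.    -0.    -1.   ]] [ 0.21002261 -0.50830827  0.23131708] 0.08538889023598388
[ 0.278 -0.48   0.375] [[ 0.38 -0.92 -0.  ]
 [-0.89 -0.37  0.29]
 [-0.27 -0.11 -0.96]] 352.0592392484167
```

Call:
move_arm(plan="0 0 -0.023 0 0 0.13 0.0854;0 0 -0.023 0 0 0.13 0.0854;0 0 -0.023 0 0 0.131 0.0854;0.04 -0.051 0 0 0 0 0.0854;0.04 -0.051 0 0 0 0 0.0854;0.04 -0.051 0 0 0 0 0.0854;0.04 -0.051 0 0 0 0 0.0854;0.04 -0.051 0 0 0 0 0.0854;0.04 -0.051 0 0 0 0 0.0854;0.04 -0.051 0 0 0 0 0.0854;0.04 -0.051 0 0 0 0 0.0854;0.04 -0.051 0 0 0 0 0.0854", grip_force=50)

```text
time_s: 3.4
position: [0.5578, -0.0636, 0.3004]
tool_rot: [[1.0, 0.001, 0.0], [0.001, -1.0, -0.0], [0.0, 0.0, -1.0]]
ft_force: [0.7, -1.3, 1.4]
grip_width: 0.0852
gripper_force: 0.0
```

```bash
python3 - <<'E'
from h import *
s=env.observe(); print(np.round(s['tool_rot'],3),s['position'],abs(s['qvel']).max())
im,d,c=snap('wrist','w1.png'); W=cloud(d,c); np.save('wW.npy',W); np.save('wI.npy',im)
for k in 'jig stop_face plate packer_8 strap weight'.split():
    r=recognise('wrist',k)[:1]; p=pinpoint('wrist',k)[:2]
    print(k,[(np.round(a['extent']),round(a['conf'],2)) for a in r],[(np.round(a['pixel'],1),round(a['conf'],2),ray(a['pixel'],c,0.005).round(4),ray(a['pixel'],c,0.02).round(4)) for a in p])
E
```

```text
[[ 1.     0.001  0.   ]
 [ 0.001 -1.    -0.   ]
 [ 0.     0.    -1.   ]] [ 0.55781501 -0.06357129  0.3004472 ] 51.19418817620969
jig [(array([160., 163.,  98., 203.]), 0.96)] [(array([167.1, 173.6]), 0.75, array([0.5403, 0.1386, 0.005 ]), array([0.5435, 0.1319, 0.02  ]))]
stop_face [(array([146., 100.,  77.,  29.]), 0.63)] [(array([151.6,  99.8]), 0.92, array([0.6302, 0.1464, 0.005 ]), array([0.6303, 0.1394, 0.02  ])), (array([365.8, 236.2]), 0.36, array([ 0.4568, -0.1171,  0.005 ]), array([ 0.4629, -0.1151,  0.02  ]))]
plate [(array([464., 109.,  50.,  90.]), 0.76)] [(array([461.5, 108.2]), 0.84, array([ 0.6227, -0.225 ,  0.005 ]), array([ 0.623 , -0.2193,  0.02  ]))]
packer_8 [(array([528., 244.,  46.,  41.]), 0.92)] [(array([522.1, 243.5]), 0.82, array([ 0.4478, -0.3272,  0.005 ]), array([ 0.4542, -0.3179,  0.02  ])), (array([366.9, 103.5]), 0.65, array([ 0.6274, -0.1112,  0.005 ]), array([ 0.6276, -0.1094,  0.02  ]))]
strap [(array([440., 240.,  42.,  98.]), 0.86)] [(array([440.2, 238.1]), 0.73, array([ 0.4548, -0.2166,  0.005 ]), array([ 0.461 , -0.2112,  0.02  ]))]
weight [(array([367., 243.,  22.,  30.]), 0.79)] [(array([364.2, 235.8]), 0.87, array([ 0.4574, -0.1149,  0.005 ]), array([ 0.4634, -0.113 ,  0.02  ])), (array([170.3, 172.5]), 0.16, array([0.5418, 0.1344, 0.005 ]), array([0.5449, 0.1278, 0.02  ]))]
```

View pics/w1.png

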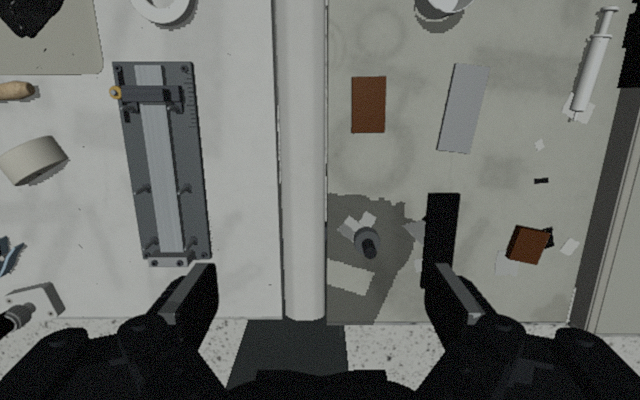

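The wrist view shows everything, with the jig at (160,163), packer_8 (368,104), plate (463,108), strap (441,240) and weight (367,243). The arm was still moving, so I'll take it again now that it's settled.

```bash
python3 - <<'E'
from m import *
s=env.observe(); print(s['position'],abs(s['qvel']).max())
im,d,c=snap('wrist'); W=cloud(d,c); np.save('wW.npy',W); np.save('wI.npy',im)
inn=lambda x0,x1,y0,y1,z0,z1:(W[:,:,0]>x0)&(W[:,:,0]<x1)&(W[:,:,1]>y0)&(W[:,:,1]<y1)&(W[:,:,2]>z0)&(W[:,:,2]<z1)
print('bench',np.nanmedian(W[150:170,345:365,2]))
for n,b in dict(plate=(.55,.68,-.27,-.19,.009,.03),p8=(.57,.67,-.15,-.08,.009,.03),strap=(.36,.53,-.25,-.19,.009,.03),jig=(.4,.7,.07,.19,.006,.05),bed=(.4,.7,.1,.16,.0165,.0235),base=(.4,.7,.07,.19,.006,.0135),sstop=(.6,.66,.1,.16,.036,.06),fst=(.4,.46,.1,.16,.028,.045),wtop=(.43,.48,-.15,-.1,.05,.07),foot=(.42,.48,-.15,-.09,.02,.03),d1=(.5,.54,.09,.12,.028,.045),d2=(.5,.54,.145,.175,.028,.045),d3=(.61,.629,.09,.12,.028,.045),d4=(.61,.629,.145,.175,.028,.045)).items():
    try: print(n,rect(W,inn(*b)))
    except Exception as e: print(n,e)
E
```

```text
[ 0.55658758 -0.06596758  0.30045811] 0.4326394420142117
bench 0.005558589992147717
plate [ 618.  -230.7   41.    99.9   -7.2   13.4  619.8 -230.2 3048. ]
p8 [ 6.233e+02 -1.192e+02  6.390e+01  3.990e+01  1.400e+00  1.350e+01
  6.240e+02 -1.189e+02  1.918e+03]
strap [ 4.478e+02 -2.203e+02  1.354e+02  4.120e+01  1.000e-01  1.350e+01
  4.633e+02 -2.183e+02  2.406e+03]
jig [5.470e+02 1.319e+02 2.485e+02 9.310e+01 2.000e-01 1.210e+01 5.559e+02
 1.285e+02 1.519e+04]
bed [ 5.252e+02  1.305e+02  4.900e+01  2.016e+02 -2.000e-01  2.070e+01
  5.361e+02  1.310e+02  3.906e+03]
base [5.470e+02 1.314e+02 2.485e+02 9.210e+01 2.000e-01 1.070e+01 5.668e+02
 1.071e+02 5.376e+03]
sstop [634.  132.   46.7  13.7  90.   42.7 634.  130.6 615. ]
fst [431.6 131.8  50.7  14.   89.6  36.6 432.8 130.2 500. ]
wtop [ 453.  -122.3   15.    14.9   44.9   55.4  453.5 -122.2  139. ]
foot [ 453.9 -122.1   30.2   33.7  -70.5   25.5  457.  -121.2  351. ]
d1 [523.8 105.2   4.6   3.7  62.   35.3 523.7 104.8  29. ]
d2 [523.9 156.8   5.4   3.7  55.3  35.2 523.8 156.3  36. ]
d3 [620.2 104.9   5.7   3.6   4.9  35.9 620.2 104.7  40. ]
d4 [620.5 157.5   5.4   4.5  47.6  35.5 620.2 156.7  47. ]
```

Call:
move_arm(plan="0.0123 0.0329 0.045 0 0 0 0.06;0.0123 0.0329 0.045 0 0 0 0.06;0.0123 0.0329 0.045 0 0 0 0.06;0.0123 0.0329 0.045 0 0 0 0.06;0.0123 0.0329 0.035 0 0 0 0.06;0 0 0 0 0 0.124 0.06;0 0 0 0 0 0 0.06;0 0 0 0 0 0 0.06")

```text
time_s: 5.1
position: [0.6186, -0.2297, 0.086]
tool_rot: [[0.993, -0.12, 0.001], [-0.12, -0.993, -0.001], [0.001, 0.0, -1.0]]
ft_force: [0.5, -0.9, 1.2]
grip_width: 0.0598
gripper_force: 0.0
```

Call:
move_arm(plan="0 0 0.03 0 0 0 0.06;0 0 0.03 0 0 0 0.06;0 0 0.0195 0 0 0 0.06;0 0 0 0 0 0 0.06;0 0 0 0 0 0 0.03;0 0 0 0 0 0 0.03;0 0 0 0 0 0 0.03;0 0 0 0 0 0 0.03")

```text
time_s: 6.1
position: [0.6192, -0.2301, 0.0077]
tool_rot: [[0.992, -0.122, 0.003], [-0.122, -0.992, -0.001], [0.003, 0.001, -1.0]]
ft_force: [-0.7, 1.1, 6.6]
grip_width: 0.0379
gripper_force: 50.7
```

Call:
move_arm(plan="0 0 -0.03 0 0 0 0.03;0 0 -0.06 0 0 0 0.03;0 0 0 0 0 -0.122 0.03;-0.0157 -0.0452 0 0 0 0 0.03;-0.0157 -0.0452 0 0 0 0 0.03;-0.0157 -0.0452 0 0 0 0 0.03;-0.0157 -0.0452 0 0 0 0 0.03;-0.0157 -0.0452 0 0 0 0 0.03;-0.0157 -0.0452 0 0 0 0 0.03;-0.0157 -0.0452 0 0 0 0 0.03;-0.0157 -0.0452 0 0 0 0 0.03;0 0 0 0 0 0 0.03")

```text
time_s: 7.6
position: [0.4921, 0.1343, 0.0964]
tool_rot: [[1.0, 0.003, 0.0], [0.003, -1.0, 0.0], [0.0, -0.0, -1.0]]
ft_force: [0.5, 0.0, 0.2]
grip_width: 0.038
gripper_force: 50.6
```

Call:
move_arm(plan="0 0 0 0 0 0 0.03;0 0 0 0 0 0 0.03")

```text
time_s: 7.85
position: [0.4938, 0.1309, 0.0959]
tool_rot: [[1.0, -0.003, 0.0], [-0.003, -1.0, -0.0], [0.0, 0.0, -1.0]]
ft_force: [-0.2, -0.8, 0.0]
grip_width: 0.038
gripper_force: 50.6
```

```bash
python3 - <<'E'
from m import *
s=env.observe(); print(s['position'],np.round(s['tool_rot'],3).tolist(),s['grip_width'])
im,d,c=snap('wrist','w2.png'); W=cloud(d,c)
inn=lambda x0,x1,y0,y1,z0,z1:(W[:,:,0]>x0)&(W[:,:,0]<x1)&(W[:,:,1]>y0)&(W[:,:,1]<y1)&(W[:,:,2]>z0)&(W[:,:,2]<z1)
for n,b in dict(plate=(.4,.6,.07,.2,.09,.115),bed=(.55,.66,.1,.16,.0165,.0235),sstop=(.6,.66,.1,.16,.036,.06),d3=(.61,.629,.09,.12,.028,.045),d4=(.61,.629,.145,.175,.028,.045),base=(.56,.7,.07,.19,.006,.0135)).items():
    try: print(n,rect(W,inn(*b)))
    except Exception as e: print(n,e)
E
```

```text
[0.49377997 0.13091987 0.09594557] [[1.0, -0.003, 0.0], [-0.003, -1.0, -0.0], [0.0, 0.0, -1.0]] 0.037987245825450676
plate [  492.4   131.    101.     65.2     0.    101.9   498.5   130.9 20426. ]
bed [5.845e+02 1.321e+02 6.880e+01 3.000e+01 1.000e-01 2.050e+01 5.860e+02
 1.321e+02 6.533e+03]
sstop attempt to get argmax of an empty sequence
d3 attempt to get argmax of an empty sequence
d4 [616.9 157.5   0.    0.    0.   28.1 616.9 157.5   1. ]
base [ 5.907e+02  1.630e+02  3.060e+01  6.130e+01 -1.000e-01  1.060e+01
  5.906e+02  1.629e+02  5.212e+03]
```

View pics/w2.png

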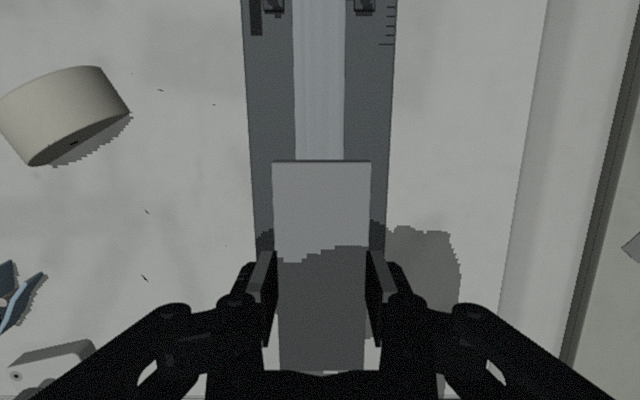

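The plate is held level and straight at about (0.4924, 0.131). The bed centre is at y 0.132, so I'll lower it with a 1 mm correction.

Call:
move_arm(plan="0 -0.001 0.02 0 0 -0.003 0.03;0 0 0.02 0 0 0 0.03;0 0 0.015 0 0 0 0.03;0 0 0.01 0 0 0 0.03;0 0 0.0075 0 0 0 0.03;0 0 0 0 0 0 0.03;0 0 0 0 0 0 0.03")

```text
time_s: 8.78
position: [0.4934, 0.1328, 0.0235]
tool_rot: [[1.0, 0.002, 0.0], [0.002, -1.0, 0.0], [0.0, -0.0, -1.0]]
ft_force: [0.3, 0.5, -1.4]
grip_width: 0.0378
gripper_force: 50.6
```

Call:
move_arm(plan="0 0 0.0008 0 0 0 0.03;0 0 0 0 0 0 0.055;0 0 0 0 0 0 0.055;0 0 0 0 0 0 0.055;0 0 -0.04 0 0 0 0.055;0 0 -0.05 0 0 0 0.055;0.01 0.035 -0.02 0 0 0 0.06;0.01 0.04 0 0 0 0 0.06;0 0 0 0 0 0 0.06;0 0 0 0 0 0 0.06")

```text
time_s: 10.02
position: [0.5131, 0.0583, 0.1323]
tool_rot: [[1.0, 0.002, -0.001], [0.002, -1.0, 0.0], [-0.001, -0.0, -1.0]]
ft_force: [1.3, -0.1, -0.1]
grip_width: 0.0601
gripper_force: 0.0
```

```bash
cat > look.py <<'E'
from m import *
import sys
def look(boxes,fn=None,cam='wrist'):
    s=env.observe(); print(s['time_s'],s['position'].round(4) if hasattr(s['position'],'round') else s['position'],s['grip_width'])
    im,d,c=snap(cam,fn); W=cloud(d,c)
    for n,(x0,x1,y0,y1,z0,z1) in boxes.items():
        try: print(n,rect(W,(W[:,:,0]>x0)&(W[:,:,0]<x1)&(W[:,:,1]>y0)&(W[:,:,1]<y1)&(W[:,:,2]>z0)&(W[:,:,2]<z1)))
        except Exception as e: print(n,e)
    return W
E
python3 - <<'E'
from look import *
look(dict(plate=(.43,.56,.09,.18,.025,.0325),bed=(.55,.66,.1,.16,.0165,.0235),fst=(.4,.46,.1,.16,.034,.045),sst=(.61,.66,.1,.16,.038,.05)),'w3.png')
look(dict(plate=(.43,.56,.09,.18,.025,.0325)),cam='top')
E
```

```text
10.025 [0.5131 0.0583 0.1323] 0.060133304408103404
plate [4.933e+02 1.332e+02 9.840e+01 4.050e+01 3.000e-01 2.870e+01 5.042e+02
 1.337e+02 5.597e+03]
bed [5.976e+02 1.300e+02 9.500e+01 5.990e+01 1.000e-01 2.070e+01 5.958e+02
 1.298e+02 6.010e+03]
fst [430.8 111.1   8.2  14.2  -0.8  36.7 430.9 110.3 153. ]
sst [ 633.8  132.6   46.8   14.6   89.9   42.5  633.5  131.8 2111. ]
10.075 [0.513  0.0586 0.1323] 0.05981861012827088
plate [448.6 138.7  34.7  18.2  84.8  28.  448.6 137.5  91. ]
```

View pics/w3.png

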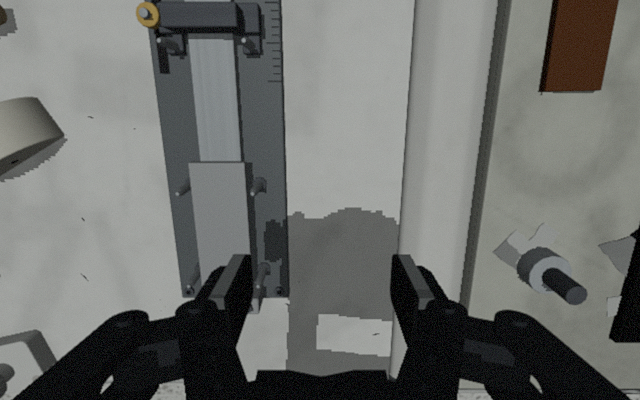

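Plate is flat (top at 28.7 mm), with its far end at x 0.5425, between the dowels. Next is the packer.

Call:
move_arm(plan="0.0276 0.0445 0 0 0 0 0.06;0.0276 0.0445 0 0 0 -0.015 0.06;0.0276 0.0445 0.02 0 0 0 0.06;0.0275 0.0445 0.026 0 0 0 0.06;0 0 0 0 0 0 0.06;0 0 0 0 0 0 0.06;0 0 0 0 0 0 0.06")

```text
time_s: 11.0
position: [0.6253, -0.1176, 0.0875]
tool_rot: [[1.0, 0.018, 0.001], [0.018, -1.0, -0.0], [0.001, 0.0, -1.0]]
ft_force: [-0.5, -0.3, -0.2]
grip_width: 0.0599
gripper_force: 0.0
```

```bash
python3 - <<'E'
from look import *
look(dict(p8=(.57,.67,-.16,-.08,.009,.017)))
print(env.observe()['tool_rot'])
E
```

```text
11.0 [ 0.6253 -0.1176  0.0875] 0.05994142716142925
p8 [ 6.233e+02 -1.193e+02  6.450e+01  4.010e+01  1.300e+00  1.370e+01
  6.250e+02 -1.193e+02  5.741e+03]
[[ 9.99830412e-01  1.83867577e-02  1.03686410e-03]
 [ 1.83870977e-02 -9.99830892e-01 -3.19361349e-04]
 [ 1.03081674e-03  3.38372111e-04 -9.99999411e-01]]
```

Call:
move_arm(plan="-0.002 0.0017 0.03 0 0 0 0.06;0 0 0.03 0 0 0 0.06;0 0 0.02 0 0 0 0.06;0 0 0 0 0 0 0.06;0 0 0 0 0 0 0.03;0 0 0 0 0 0 0.03;0 0 0 0 0 0 0.03;0 0 0 0 0 0 0.03")

```text
time_s: 12.05
position: [0.6242, -0.1208, 0.0084]
tool_rot: [[1.0, 0.017, 0.003], [0.017, -1.0, -0.001], [0.003, 0.001, -1.0]]
ft_force: [-1.3, 1.5, 6.4]
grip_width: 0.0376
gripper_force: 50.4
```

Call:
move_arm(plan="0 0 -0.03 0 0 0 0.03;0 0 -0.06 0 0 0 0.03;0 0 0 0 0 0.016 0.03;-0.0053 -0.0421 0 0 0 0 0.03;-0.0053 -0.0421 0 0 0 0 0.03;-0.0053 -0.0421 0 0 0 0 0.03;-0.0053 -0.0421 0 0 0 0 0.03;-0.0053 -0.0421 0 0 0 0 0.03;-0.0052 -0.0421 0 0 0 0 0.03;0 0 0 0 0 0 0.03;0 0 0 0 0 0 0.03;0 0 0 0 0 0 0.03")

```text
time_s: 13.55
position: [0.5917, 0.1307, 0.0965]
tool_rot: [[1.0, -0.001, 0.0], [-0.001, -1.0, -0.0], [0.0, 0.0, -1.0]]
ft_force: [-0.4, -0.1, 0.6]
grip_width: 0.0374
gripper_force: 50.3
```

```bash
python3 - <<'E'
from look import *
look(dict(p8=(.5,.68,.06,.21,.09,.115),sst=(.61,.66,.1,.16,.038,.05),pl=(.5,.56,.1,.16,.025,.031)),'w4.png')
print(env.observe()['tool_rot'])
E
```

```text
13.55 [0.5917 0.1307 0.0965] 0.03738558814909295
p8 [5.9080e+02 1.3060e+02 6.5200e+01 6.4700e+01 4.0000e-01 1.0180e+02
 5.9440e+02 1.3070e+02 1.3422e+04]
sst [ 634.3  132.2   45.8   13.9   89.9   42.7  634.4  132.2 2016. ]
pl [501.9 132.9   3.7  39.  -90.   28.8 501.6 132.7 211. ]
[[ 9.99999740e-01 -7.20741910e-04 -2.92289942e-05]
 [-7.20744273e-04 -9.99999737e-01 -8.09324798e-05]
 [-2.91706550e-05  8.09535253e-05 -9.99999996e-01]]
```

View pics/w4.png

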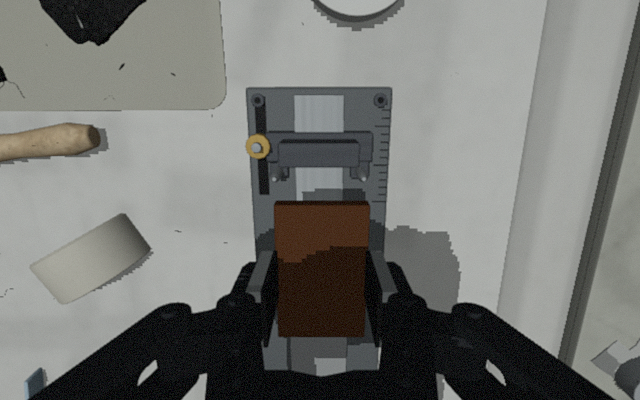

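Packer is level, centred at (0.591, 0.1306). The stop face is at about x 0.627, a gap of about 4 mm. Lowering it.

Call:
move_arm(plan="0 -0.001 0.02 0 0 0 0.03;0 0 0.02 0 0 0 0.03;0 0 0.015 0 0 0 0.03;0 0 0.01 0 0 0 0.03;0 0 0.0077 0 0 0 0.03;0 0 0 0 0 0 0.03;0 0 0 0 0 0 0.03")

```text
time_s: 14.48
position: [0.5916, 0.1328, 0.024]
tool_rot: [[1.0, 0.001, 0.001], [0.001, -1.0, 0.0], [0.001, -0.0, -1.0]]
ft_force: [0.1, -0.3, -0.9]
grip_width: 0.0376
gripper_force: 50.3
```

Call:
move_arm(plan="0 0 0.0008 0 0 0 0.03;0 0 0 0 0 0 0.055;0 0 0 0 0 0 0.055;0 0 0 0 0 0 0.055;0 0 -0.04 0 0 0 0.055;0 0 -0.05 0 0 0 0.055;-0.01 0.035 -0.03 0 0 0 0.06;-0.01 0.04 0 0 0 0 0.06;0 0 0 0 0 0 0.06;0 0 0 0 0 0 0.06")

```text
time_s: 15.72
position: [0.5716, 0.058, 0.1429]
tool_rot: [[1.0, 0.001, -0.0], [0.001, -1.0, 0.0], [-0.0, -0.0, -1.0]]
ft_force: [-1.1, 0.8, -1.0]
grip_width: 0.0601
gripper_force: 0.0
```

```bash
python3 - <<'E'
from look import *
look(dict(p8=(.55,.63,.09,.18,.025,.0325),plate=(.48,.55,.09,.18,.025,.0325),sst=(.61,.66,.1,.16,.038,.05)))
E
```

```text
15.725 [0.5716 0.058  0.1429] 0.06010203779039533
p8 [ 5.909e+02  1.331e+02  4.050e+01  6.410e+01 -1.000e-01  2.860e+01
  5.923e+02  1.327e+02  4.614e+03]
plate [ 5.115e+02  1.367e+02  4.750e+01  6.290e+01 -1.000e-01  2.860e+01
  5.276e+02  1.344e+02  1.677e+03]
sst [ 633.9  132.5   46.4   13.2   90.    42.6  634.   131.9 1441. ]
```

Call:
move_arm(plan="-0.02 0.045 -0.02 0 0 0 0.06;-0.02 0.045 -0.02 0 0 0 0.06;-0.02 0.045 0 0 0 0 0.06;-0.02 0.045 0 0 0 0 0.06;-0.02 0.045 0 0 0 0 0.06;-0.02 0.045 0.02 0 0 0 0.06;0 0 0 0 0 0 0.06;0 0 0 0 0 0 0.06;0 0 0 0 0 0 0.06")

```text
time_s: 16.9
position: [0.4525, -0.2112, 0.1634]
tool_rot: [[1.0, 0.003, 0.001], [0.003, -1.0, -0.0], [0.001, 0.0, -1.0]]
ft_force: [-0.7, -0.9, 0.1]
grip_width: 0.0594
gripper_force: 0.0
```

```bash
python3 - <<'E'
from look import *
look(dict(strap=(.36,.54,-.26,-.18,.0105,.017)),'w5.png')
print(env.observe()['tool_rot'])
E
```

```text
16.9 [ 0.4525 -0.2112  0.1634] 0.059445525867354
strap [ 4.470e+02 -2.204e+02  1.351e+02  4.000e+01  2.000e-01  1.370e+01
  4.517e+02 -2.204e+02  7.035e+03]
[[ 9.99995916e-01  2.80093285e-03  5.67388930e-04]
 [ 2.80112849e-03 -9.99996018e-01 -3.44306452e-04]
 [ 5.66422291e-04  3.45894376e-04 -9.99999780e-01]]
```

View pics/w5.png

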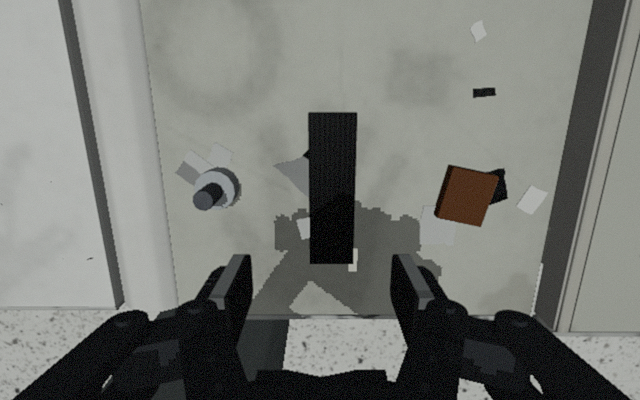

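Packer is seated flat at (0.591, 0.133). The strap lies straight, centred at (0.447, -0.2204), pixel (332,188).

Call:
move_arm(plan="-0.0055 0.0092 0.03 0 0 0 0.06;0 0 0.045 0 0 0 0.06;0 0 0.04 0 0 0 0.06;0 0 0.025 0 0 0 0.06;0 0 0.0145 0 0 0 0.06;0 0 0 0 0 0 0.06;0 0 0 0 0 0 0.03;0 0 0 0 0 0 0.03;0 0 0 0 0 0 0.03;0 0 0 0 0 0 0.03")

```text
time_s: 18.2
position: [0.4468, -0.2218, 0.01]
tool_rot: [[1.0, 0.001, 0.002], [0.001, -1.0, -0.001], [0.002, 0.001, -1.0]]
ft_force: [-0.9, 1.9, 5.1]
grip_width: 0.037
gripper_force: 49.3
```

Call:
move_arm(plan="0 0 -0.04 0 0 0 0.03;0 0 -0.06 0 0 0 0.03;0.0137 -0.0443 0 0 0 0 0.03;0.0137 -0.0443 0 0 0 0 0.03;0.0137 -0.0443 0 0 0 0 0.03;0.0137 -0.0443 0 0 0 0 0.03;0.0137 -0.0443 0 0 0 0 0.03;0.0137 -0.0443 0 0 0 0 0.03;0.0137 -0.0443 0 0 0 0 0.03;0.0137 -0.0443 0 0 0 0 0.03;0 0 0 0 0 0 0.03;0 0 0 0 0 0 0.03")

```text
time_s: 19.7
position: [0.5554, 0.1326, 0.109]
tool_rot: [[1.0, 0.001, 0.0], [0.001, -1.0, -0.0], [0.0, 0.0, -1.0]]
ft_force: [-0.1, -0.5, -1.5]
grip_width: 0.0368
gripper_force: 50.2
```

```bash
python3 - <<'E'
from look import *
look(dict(strap=(.5,.68,.11,.155,.095,.125),sst=(.61,.66,.1,.16,.038,.05),bed=(.56,.68,.1,.16,.0165,.0235)),'w6.png')
print(env.observe()['tool_rot'])
E
```

```text
19.7 [0.5554 0.1326 0.109 ] 0.03681776374083128
strap [  561.7   132.4    44.9   123.4    -0.    112.6   569.7   132.2 24414. ]
sst [ 634.   131.6   46.1   13.6   90.    42.5  634.   131.6 2087. ]
bed [ 643.5  129.8   60.    46.    89.3   20.9  649.5  129.9 2845. ]
[[ 9.99999954e-01  1.29926124e-04  2.72946779e-04]
 [ 1.29983517e-04 -9.99999969e-01 -2.10263820e-04]
 [ 2.72919452e-04  2.10299289e-04 -9.99999941e-01]]
```

View pics/w6.png

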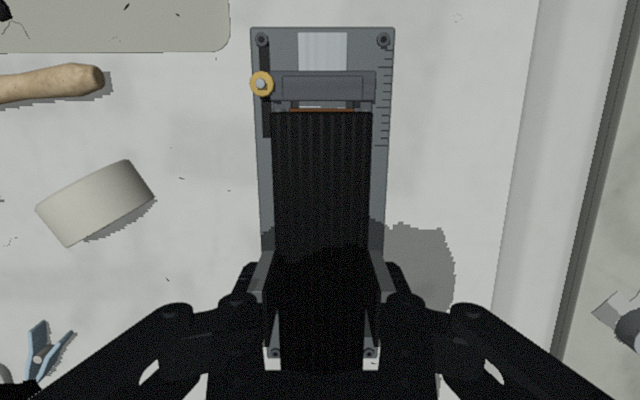

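Strap is level and straight, with its end at x 0.6234 and the stop face at 0.627. I'll lower it onto the packer and plate.

Call:
move_arm(plan="0 0 0.025 0 0 0 0.03;0 0 0.02 0 0 0 0.03;0 0 0.015 0 0 0 0.03;0 0 0.01 0 0 0 0.03;0 0 0.005 0 0 0 0.03;0 0 0 0 0 0 0.03;0 0 0 0 0 0 0.03")

```text
time_s: 20.62
position: [0.5558, 0.133, 0.034]
tool_rot: [[1.0, 0.001, 0.001], [0.001, -1.0, 0.0], [0.001, -0.0, -1.0]]
ft_force: [0.3, -0.1, -0.1]
grip_width: 0.0369
gripper_force: 50.2
```

Call:
move_arm(plan="0 0 0.001 0 0 0 0.03;0 0 0 0 0 0 0.052;0 0 0 0 0 0 0.052;0 0 0 0 0 0 0.052;0 0 -0.03 0 0 0 0.052;0 0 -0.05 0 0 0 0.052;-0.01 0.035 -0.03 0 0 0 0.06;-0.01 0.04 0 0 0 0 0.06;0 0 0 0 0 0 0.06;0 0 0 0 0 0 0.06")

```text
time_s: 21.88
position: [0.5357, 0.0582, 0.1425]
tool_rot: [[1.0, 0.001, -0.0], [0.001, -1.0, 0.0], [-0.0, -0.0, -1.0]]
ft_force: [-0.0, -0.2, -0.0]
grip_width: 0.0603
gripper_force: 0.0
```

```bash
python3 - <<'E'
from look import *
look(dict(strap=(.45,.65,.1,.17,.033,.0395),plate=(.43,.55,.09,.18,.025,.0315),p8=(.55,.63,.09,.18,.025,.0315),sst=(.61,.66,.1,.16,.0405,.05)),'w7.png')
E
```

```text
21.875 [0.5357 0.0582 0.1425] 0.06030749047235287
strap [  556.4   136.4    47.1   135.1    -0.     36.6   562.1   133.1 10363. ]
plate [495.9 113.3   4.5 107.2  -2.   28.3 487.5 113.6 286. ]
p8 [5.889e+02 1.132e+02 6.700e+01 1.300e+00 4.000e-01 2.820e+01 5.929e+02
 1.133e+02 2.200e+02]
sst [ 634.   132.3   14.    46.3  -90.    42.5  634.   132.1 1692. ]
```

View pics/w7.png

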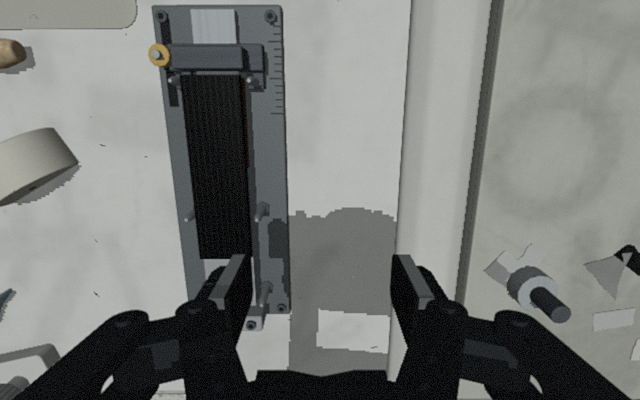

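Strap is level (top at 36.6 mm) from the stop onto the plate, and nothing else has shifted. Now the weight.

Call:
move_arm(plan="-0.0207 0.0451 0 0 0 0 0.05;-0.0207 0.0451 0 0 0 0 0.05;-0.0207 0.0451 0 0 0 0 0.05;-0.0207 0.0451 0 0 0 0 0.05;0 0 0 0 0 0 0.05;0 0 0 0 0 0 0.05;0 0 0 0 0 0 0.05")

```text
time_s: 22.8
position: [0.4535, -0.1214, 0.1425]
tool_rot: [[1.0, 0.003, -0.0], [0.003, -1.0, 0.0], [-0.0, -0.0, -1.0]]
ft_force: [1.0, -0.4, 0.1]
grip_width: 0.0499
gripper_force: 0.0
```

```bash
python3 - <<'E'
from look import *
look(dict(wtop=(.43,.48,-.145,-.1,.05,.06),foot=(.42,.48,-.15,-.09,.02,.029)))
E
```

```text
22.8 [ 0.4535 -0.1214  0.1425] 0.049926178733459614
wtop [ 452.5 -122.9   15.3   15.1   56.9   55.5  453.1 -122.9  415. ]
foot [ 453.2 -122.7   31.8   33.1  -83.6   25.6  456.7 -122.7  913. ]
```

Call:
move_arm(plan="-0.001 0.0012 0.03 0 0 0 0.05;0 0 0.04 0 0 0 0.05;0 0 0.025 0 0 0 0.05;0 0 0.0135 0 0 0 0.05;0 0 0 0 0 0 0.05;0 0 0 0 0 0 0.005;0 0 0 0 0 0 0.005;0 0 0 0 0 0 0.005;0 0 0 0 0 0 0.005;0 0 0 0 0 0 0.005")

```text
time_s: 24.1
position: [0.4524, -0.1239, 0.0348]
tool_rot: [[1.0, 0.001, 0.002], [0.001, -1.0, -0.001], [0.002, 0.001, -1.0]]
ft_force: [-0.4, 2.5, 7.1]
grip_width: 0.0141
gripper_force: 48.9
```

Call:
move_arm(plan="0 0 -0.04 0 0 0 0.005;0 0 -0.06 0 0 0 0.005;0.0104 -0.0427 0 0 0 0 0.005;0.0104 -0.0427 0 0 0 0 0.005;0.0104 -0.0427 0 0 0 0 0.005;0.0104 -0.0427 0 0 0 0 0.005;0.0104 -0.0427 0 0 0 0 0.005;0.0104 -0.0427 0 0 0 0 0.005;0 0 0 0 0 0 0.005;0 0 0 0 0 0 0.005;0 0 0 0 0 0 0.005")

```text
time_s: 25.48
position: [0.514, 0.1316, 0.134]
tool_rot: [[1.0, -0.001, -0.0], [-0.001, -1.0, -0.0], [-0.0, 0.0, -1.0]]
ft_force: [0.7, 0.0, -2.7]
grip_width: 0.0139
gripper_force: 49.5
```

```bash
python3 - <<'E'
from look import *
look(dict(strap=(.45,.65,.11,.155,.033,.0395)),'w8.png')
E
```

```text
25.475 [0.514  0.1316 0.134 ] 0.013938151798663157
strap [5.6030e+02 1.3300e+02 1.2670e+02 4.0200e+01 1.0000e-01 3.6700e+01
 5.6820e+02 1.3310e+02 1.0735e+04]
```

View pics/w8.png

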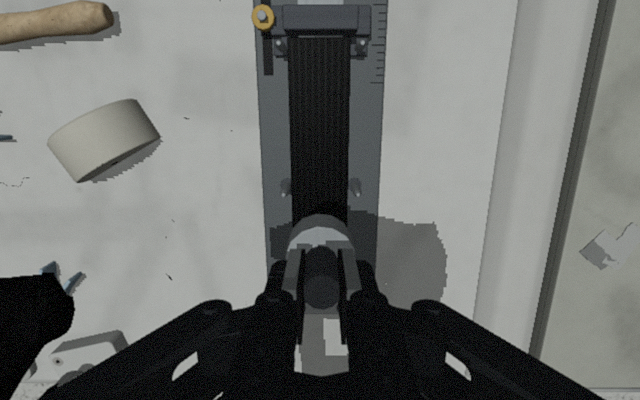

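The weight hangs upright over the overlap. Lowering it.

Call:
move_arm(plan="0.001 0 0.025 0 0 0 0.005;0 0 0.02 0 0 0 0.005;0 0 0.012 0 0 0 0.005;0 0 0.008 0 0 0 0.005;0 0 0.0025 0 0 0 0.005;0 0 0 0 0 0 0.005;0 0 0 0 0 0 0.005")

```text
time_s: 26.4
position: [0.5154, 0.1325, 0.067]
tool_rot: [[1.0, 0.001, 0.001], [0.001, -1.0, 0.0], [0.001, -0.0, -1.0]]
ft_force: [0.5, -0.9, -2.9]
grip_width: 0.0141
gripper_force: 49.6
```

Call:
move_arm(plan="0 0 0.001 0 0 0 0.005;0 0 0 0 0 0 0.005;0 0 0 0 0 0 0.005")

```text
time_s: 26.78
position: [0.5154, 0.1326, 0.0659]
tool_rot: [[1.0, 0.001, 0.001], [0.001, -1.0, 0.0], [0.001, -0.0, -1.0]]
ft_force: [-0.4, 0.6, 1.9]
grip_width: 0.0139
gripper_force: 50.1
```

Contact: the vertical force changed from -2.9 to +1.9 N. Releasing.

Call:
move_arm(plan="0 0 0 0 0 0 0.05;0 0 0 0 0 0 0.05;0 0 0 0 0 0 0.05;0 0 0 0 0 0 0.05;0 0 -0.03 0 0 0 0.05;0 0 -0.05 0 0 0 0.05;0 0.03 -0.03 0 0 0 0.05;0 0.04 0 0 0 0 0.05;-0.04 0.02 0 0 0 0 0.05;0 0 0 0 0 0 0.05;0 0 0 0 0 0 0.05")

```text
time_s: 28.15
position: [0.4758, 0.0425, 0.1758]
tool_rot: [[1.0, 0.001, 0.001], [0.001, -1.0, -0.0], [0.001, 0.0, -1.0]]
ft_force: [0.1, -0.4, 0.2]
grip_width: 0.0499
gripper_force: 0.0
```

```bash
python3 - <<'E'
from look import *
look(dict(wtop=(.48,.55,.1,.165,.08,.092),foot=(.48,.55,.1,.165,.05,.06),strap=(.45,.65,.1,.17,.033,.0395),sst=(.61,.66,.1,.16,.0405,.05)),'w9.png')
look(dict(wtop=(.48,.55,.1,.165,.08,.092),strap=(.45,.65,.1,.17,.033,.0395)),cam='top')
E
```

```text
28.15 [0.4758 0.0425 0.1758] 0.04991726230362685
wtop [515.3 133.1  15.2  15.4 -17.6  86.4 515.7 132.4 494. ]
foot [ 516.   131.7   33.3   30.6   21.6   56.5  517.2  129.  1062. ]
strap [5.526e+02 1.332e+02 1.277e+02 4.090e+01 1.000e-01 3.660e+01 5.664e+02
 1.318e+02 7.578e+03]
sst attempt to get argmax of an empty sequence
28.2 [0.476  0.0428 0.1757] 0.04994384168598187
wtop attempt to get argmax of an empty sequence
strap [ 5.780e+02  1.329e+02  4.030e+01  8.440e+01 -5.000e-01  3.620e+01
  5.787e+02  1.326e+02  4.840e+02]
```

View pics/w9.png

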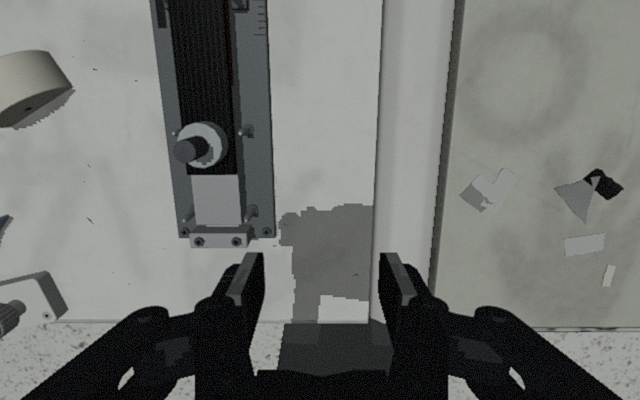

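The weight stands upright at (0.515, 0.132) in the middle of the overlap, and the strap is still level. The gripper is clear, so I'm handing in.

```bash
python3 -c "
from rig import env
print(env.close_job())"
```

```text
the job is handed in; nothing more can be done
None
```

The dry-fit is assembled and handed in at about 28 s on the robot's clock. In the last camera checks, plate, packer and strap lay flat with 3–5 mm end gaps and the weight stood upright mid-overlap; the hand-in returned no verdict.

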